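# Snap a vial box's lid shut all round

### The job

The green lid has been set on its box of vaccine vials, but three or all four of its corners still stand up unlatched. Go round the rim and press every raised corner down with the fingertips until it clicks and stays flat, so that the lid is shut at all four corners. Pick nothing up, leave the box standing about where it is, and do not disturb the orange-lidded box, the two loose vials or the gel bottle.

Things in the scene. Friction and masses are not known exactly. Their poses are not given: they have to be found in the camera images.
- green_box: Frosted box with lime-green snap lid, 140 mm square, vertical corners rounded to 20 mm, about 0.65 kg, loose on the table. Origin: centre of its underside (z = 0 on the table), z up, x and y parallel to the sides; any yaw. Corners 1, 2, 3, 4 lie towards (+x,+y), (-x,+y), (-x,-y), (+x,-y) of this frame, their rim points 86 mm from the centre. Finger tabs stick out 12 mm mid-side at +x and -x.
- green_lid_centre (a point): Centre of the lid's flat middle, 72 mm above the table. A rolled rim, 9 mm wide, runs all round the lid's edge; its top is 78 mm above the table where shut. The middles of the four sides are already held down; each corner is a triangle of the soft lid that bends up about the line joining the middles of its two sides, 37 mm inside its rim point.
- corner1 (a joint): How far lid corner 1 stands up, rad: 0 = shut, flat on a solid stop; about 0.24 = up (rim point some 9 mm higher). Only these two positions rest: pressed at the rim point it resists with up to about 9 N, and past half-way (about 4.5 mm down) it snaps shut by itself and stays; let go sooner, it springs up again. Three or four corners are up at the start.
- corner2 (a joint): The same for lid corner 2 (towards -x, +y of the green box's frame).
- corner3 (a joint): The same for lid corner 3 (towards -x, -y of the green box's frame).
- corner4 (a joint): The same for lid corner 4 (towards +x, -y of the green box's frame).
- corner1_rim (a point): Point on top of the rolled rim at the very corner 1, the place to press; 78 mm above the table when shut, about 87 mm when standing up.
- corner2_rim (a point): The same point on corner 2.
- corner3_rim (a point): The same point on corner 3.
- corner4_rim (a point): The same point on corner 4.
- orange_lid_centre (a point): Bystander: centre of the top of a second frosted box, 164 x 120 mm and 60 mm high, with an orange lid that is already shut all round. Loose, about 0.6 kg. It stands left or right of the green box.
- vial_purple_mid (a point): Bystander: a glass vial with purple cap, 22 mm across and 47 mm tall, standing loose; point at half its height.
- vial_red_mid (a point): Bystander: a glass vial with red cap, 22 mm across and 47 mm tall, standing loose; point at half its height.
- gel_bottle_mid (a point): Bystander: a hand-gel pump bottle, 44 mm across and 122 mm tall, standing loose; point at half its height.
Not all that is in view belongs to the job. What is shaped like the green_box but purple or turquoise is not meant.

How it is judged:
By the outcome, as a careful person would: the job done as asked, in the order asked, and still so for the second after the job is handed in, with the robot touching nothing.
It also fails if it takes over 48 s, if anything falls off the work surface, if the arm or the gripper's body presses on something with over 40 N, if the wrist force passes 120 N, or if a joint passes its speed limit or range.

### The arm

A 7-joint arm with a two-finger parallel gripper is mounted at the origin on the work surface. World frame = base frame: x ahead of the robot, y to its left, z up, the work surface at z = 0. Lengths are in m, angles in degrees, forces in N, time in s.
With the tool pointing down it reaches from about 0.425 to 0.875 m from the base axis. Payload 4.7 kg.
Tool frame: the origin (TCP) lies at the very end of the fingers, on their centre line; the grasp point (between the pads) lies 19 mm behind it; z points along the fingers, y is the line along which they close (so a half turn about z gives the same grasp; the last joint's range is limited). The gripper opens to 87 mm and grips with 3 to 60 N. Pads are 19 mm wide; open, the fingers measure 117 mm over their backs; the gripper's body (75 mm by 190 mm) begins 51 mm behind the grasp point.
Start: joints at [76.209, 18.392, -4.016, 83.108, 1.295, 78.541, -3.26], TCP at [0.164, -0.629, 0.223] pointing down, gripper open.
Joint ranges: [-163.93, 163.93], [-17.29, 119.83], [-79.2, 71.16], [3.27, 140.29], [-89.18, 269.18], [5.43, 117.66], [-154.24, 154.24]. Speed limits (degrees/s): [147.25, 147.25, 180, 180, 180, 180, 180].

### API

Orientations are given as a 3x3 rotation matrix whose columns are the frame's x, y, z axes.
In Python, from station import robot, optics gives the robot as it stands. The module is installed in compiled form; this text tells all that it offers.
- The arm moves only by the shell command python3 -m crank 'ROWS' [FORCE]. ROWS is JSON, a list of rows, each a list of 7 numbers: the shift along the tool's x, y, z in mm, then the turn, a rotation vector about the tool's x, y, z in degrees, then the opening, from 0 (shut) to 1 (fully open). In form: [[tx, ty, tz, rx, ry, rz, jaw], ...]. A call has exactly 5 rows; each row shifts and turns the commanded pose from where the row before left it, along the tool's axes as they then stand; what a row does not reach is not made up. A row lasts 1/8 s, in which the tool goes at most 62.5 mm and 10.7 degrees, less where a joint would pass 70% of its speed; a pose out of reach is approached as far as the arm can. A call with a gripper value outside its range is refused whole. The fingers move at their own pace and stop on an object; FORCE is the grip in N (left out, the last holds). Time passes only in rows, so rows that do not move let the fingers close, or fill a call up. It gives the time, the measured TCP pose, the force, the opening and the grip force at its end, in the units of the state.
- robot.sense(): the state, without advancing time (a new reading comes with each control period).
- optics.grab_frame(name): name is "scene" or "top"; returns a dict with "image" (384x512x3 uint8, red, green, blue), "z_map" (384x512 float32, m along the optical axis (not along the pixel's ray), 0 where there is no reading), "fx", "fy", "cx", "cy" (pixels), "T" (4x4, takes a point from camera to world coordinates). Camera axes: x right, y down, z forward; pixel columns grow to the right and rows downward; lengths in m; the calibration is good to about 2 mm. A picture is of the moment at which its call begins.
- robot.hand_in(): hands the job in; it is judged then, once.
Trained networks look in a picture, given as the dict that the camera call returned (one of the last four; its "shot" number tells which), for a name from the list of things; names that differ only in an ending like _2 or _b are one class to them, and where a whole thing is asked for, a point or a joint stands for the part that bears it (a point fixed in the world has none). Each returns a list of dicts, best first, with "confidence" (0 to 1); they miss things now and then, are a little off and sometimes report something else, mostly with a low value. They report only what shows in the picture. A call takes as long as a camera call. They do not tell look-alikes from the thing itself.
- optics.find_in(picture, target): "xyz" ([x, y, z] in m, in world coordinates, good to about 4 mm: the middle of the surface that is visible of it).
The state is a dict: "time": time; "joint_pos": joint angles; "dq": joint speeds; "effort": joint torques, N m; "tcp_pos": TCP position; "tcp_rot": TCP orientation; "contact_force": force on the tool from outside, world axes, zero at the start; "ft_torque": the same for the moment, N m; "finger_gap": finger opening in m; "gripper_force": force on a finger pad.
Only numpy, scipy, OpenCV 4.12 (cv2) and the standard library are available. Lean on these libraries where they do the work, as an engineer would, in place of code of your own. Each camera call takes 0.05 s, during which the arm holds its last target. There are 200 camera calls.

## Working session

There is one attempt and no reset: what is moved stays moved. The work goes in short steps, Python scripts to look and compute and a shell command to move; the robot and the scene stay as the last step left them, time stands still between calls to the robot, and variables do not carry over. Pictures are saved under pics/ and viewed, at most 10 in all, crops included, and the job is handed in when it is done.

```bash
mkdir -p pics; cat > h.py <<'E'
import numpy as np, cv2
from station import robot, optics
def cloud(f):
    z=f["z_map"]; v,u=np.indices(z.shape)
    p=np.stack([(u-f["cx"])/f["fx"]*z,(v-f["cy"])/f["fy"]*z,z],-1)
    w=p@f["T"][:3,:3].T+f["T"][:3,3]; w[z==0]=np.nan; return w
E
python3 - <<'E'
from h import *
np.set_printoptions(precision=4,suppress=True)
s=robot.sense(); print(s["time"],s["tcp_pos"],s["tcp_rot"],s["contact_force"])
fs={n:optics.grab_frame(n) for n in("scene","top")}
for n,f in fs.items():
    cv2.imwrite(f"pics/{n}0.png",f["image"][...,::-1]); print(n,f["T"],f["fx"])
    for t in("green_box","green_lid_centre","corner1_rim","corner2_rim","corner3_rim","corner4_rim","orange_lid_centre","gel_bottle_mid","vial_red_mid","vial_purple_mid"):
        print(n,t,[(np.round(d["xyz"],3).tolist(),round(d["confidence"],2)) for d in optics.find_in(f,t)][:4])
E
```

```text
0.0 [ 0.1636 -0.6285  0.2214] [[ 0.9677  0.2521 -0.0006]
 [ 0.2521 -0.9677  0.0018]
 [-0.0001 -0.0019 -1.    ]] [-0.2319  0.03   -0.2622]
scene [[ 0.1873  0.6037 -0.7749  1.4344]
 [ 0.9823 -0.1235  0.1412 -0.3201]
 [-0.0105 -0.7876 -0.6162  0.7916]
 [ 0.      0.      0.      1.    ]] 406.765714084237
scene green_box [([0.335, -0.199, 0.07], 0.92), ([0.574, -0.159, 0.071], 0.81), ([0.487, -0.378, 0.072], 0.78), ([0.513, -0.584, 0.07], 0.67)]
scene green_lid_centre [([0.573, -0.161, 0.073], 0.92), ([0.489, -0.382, 0.069], 0.68), ([0.339, -0.207, 0.072], 0.62), ([0.517, -0.584, 0.074], 0.55)]
scene corner1_rim [([0.53, -0.368, 0.073], 0.76), ([0.246, -0.192, 0.07], 0.69), ([0.489, -0.153, 0.078], 0.56), ([0.422, -0.607, 0.072], 0.56)]
scene corner2_rim [([0.562, -0.222, 0.078], 0.81), ([0.497, -0.657, 0.068], 0.73), ([0.462, -0.318, 0.071], 0.72), ([0.304, -0.266, 0.066], 0.48)]
scene corner3_rim [([0.555, -0.582, 0.078], 0.87), ([0.401, -0.392, 0.074], 0.6), ([0.626, -0.154, 0.078], 0.55), ([0.376, -0.202, 0.066], 0.5)]
scene corner4_rim [([0.483, -0.533, 0.075], 0.8), ([0.562, -0.098,
[... 769 characters left out ...]
([0.489, -0.155, 0.079], 0.46), ([0.241, -0.197, 0.073], 0.46)]
top corner2_rim [([0.493, -0.658, 0.075], 0.58), ([0.448, -0.32, 0.071], 0.56), ([0.554, -0.219, 0.08], 0.48), ([0.305, -0.262, 0.067], 0.47)]
top corner3_rim [([0.614, -0.156, 0.078], 0.69), ([0.54, -0.581, 0.076], 0.66), ([0.396, -0.394, 0.074], 0.62), ([0.371, -0.205, 0.069], 0.5)]
top corner4_rim [([0.476, -0.532, 0.07], 0.69), ([0.556, -0.094, 0.07], 0.63), ([0.316, -0.137, 0.073], 0.52), ([0.468, -0.442, 0.074], 0.49)]
top orange_lid_centre [([0.503, 0.239, 0.059], 0.88), ([0.554, -0.22, 0.08], 0.31)]
top gel_bottle_mid [([0.754, -0.026, 0.078], 0.66)]
top vial_red_mid []
top vial_purple_mid [([0.503, 0.239, 0.057], 0.32)]
```

View pics/scene0.png

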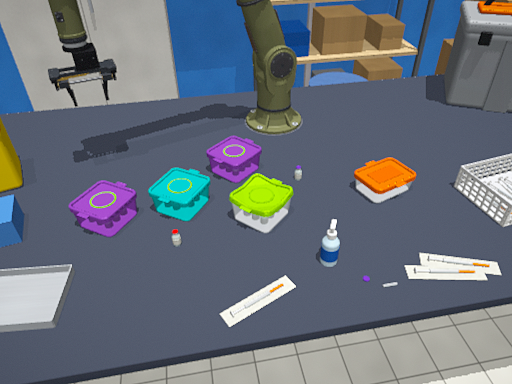

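View pics/top0.png

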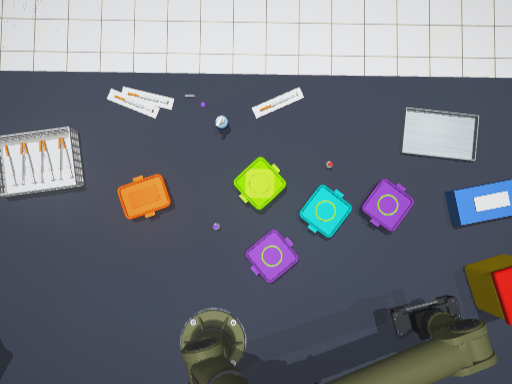

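The lime-green box is at top-image pixel (260,184) and scene pixel (262,203), with tabs at top (277,168) and (243,199). Turquoise and two purple look-alikes stand to its right in the top view, and the arm is clear of it. Next I'll measure the green box from both views.

```bash
cat > m.py <<'E'
from h import *
np.set_printoptions(precision=4,suppress=True)
def measure(tag=None):
    out={}
    for n in("top","scene"):
        f=optics.grab_frame(n); w=cloud(f); hsv=cv2.cvtColor(f["image"],cv2.COLOR_RGB2HSV)
        m=(abs(hsv[...,0].astype(int)-36)<10)&(hsv[...,1]>120)&(w[...,2]>.06)&(w[...,2]<.11)&(np.hypot(w[...,0]-.56,w[...,1]+.155)<.14)
        P=w[m]; r=cv2.minAreaRect((P[:,:2]*1000).astype(np.float32))
        # fit square w/o tabs: yaw from minAreaRect, centre of the two extents
        out[n]=P; print(n,len(P),"rect",r)
        print(" z pct",np.percentile(P[:,2],[2,25,50,75,98]),"mean xy",P[:,:2].mean(0))
        c=np.array(r[0])/1000
        for a in range(0,360,90):
            for b in (r[2]+45+a,):
                d=np.array([np.cos(np.radians(b)),np.sin(np.radians(b))]); q=(P[:,:2]-c)@d; t=(P[:,:2]-c)@[-d[1],d[0]]
                k=(q>.070)&(abs(t)<.02); print("  corner dir",round(b,1),"xy",c+.086*d,"n",k.sum(),"z",np.percentile(P[k,2],[10,50,90]) if k.any() else None,"qmax",q.max())
        if tag:
            v,u=np.where(m); i=f["image"][max(v.min()-12,0):v.max()+12,u.min()-12:u.max()+12]
            cv2.imwrite(f"pics/{n}{tag}.png",cv2.resize(i,None,fx=6,fy=6,interpolation=cv2.INTER_CUBIC)[...,::-1])
if __name__=="__main__":
    import sys; measure(sys.argv[1] if len(sys.argv)>1 else None)
E
python3 m.py c1
```

```text
top 1722 rect ((552.0661010742188, -155.4033966064453), (140.75466918945312, 164.84219360351562), 43.64466857910156)
 z pct [0.0658 0.0712 0.0742 0.0782 0.0874] mean xy [ 0.5514 -0.1553]
  corner dir 88.6 xy [ 0.5541 -0.0694] n 54 z [0.0754 0.0833 0.0882] qmax 0.0898210118081808
  corner dir 178.6 xy [ 0.4661 -0.1534] n 60 z [0.0751 0.081  0.088 ] qmax 0.08922461422430639
  corner dir 268.6 xy [ 0.55   -0.2414] n 61 z [0.0749 0.0818 0.0883] qmax 0.0907382677287353
  corner dir 358.6 xy [ 0.638  -0.1574] n 54 z [0.0739 0.0816 0.0876] qmax 0.08993644316430269
scene 1748 rect ((554.5387573242188, -152.2151641845703), (141.3960723876953, 165.78929138183594), 42.63255310058594)
 z pct [0.0689 0.0716 0.0734 0.0769 0.0851] mean xy [ 0.5576 -0.1545]
  corner dir 87.6 xy [ 0.5581 -0.0663] n 58 z [0.0757 0.0819 0.0856] qmax 0.08595530449015187
  corner dir 177.6 xy [ 0.4686 -0.1487] n 63 z [0.0759 0.0809 0.0849] qmax 0.0867031370405949
  corner dir 267.6 xy [ 0.551  -0.2381] n 73 z [0.0744 0.0812 0.085 ] qmax 0.09344702095191694
  corner dir 357.6 xy [ 0.6405 -0.1558] n 91 z [0.0735 0.0804 0.0853] qmax 0.09284066551829784
```

All four corners read about 87 mm high, so all are up, and their sizes and heights fit the text. I'll align the tool with the world axes, then fly over to corner C (-y).

```bash
python3 -m crank '[[0,0,0,0,0,7.3,0],[0,0,0,0,0,7.3,0],[39,-39,0,0,0,0,0],[39,-39,0,0,0,0,0],[39,-39,0,0,0,0,0]]' 20; python3 -m crank '[[39,-39,0,0,0,0,0],[39,-39,0,0,0,0,0],[39,-39,0,0,0,0,0],[39,-39,0,0,0,0,0],[39,-39,0,0,0,0,0]]'
```

```text
time: 1.82
tcp_pos: [0.282, -0.5108, 0.2227]
tcp_rot: [[1.0, -0.0, 0.0], [-0.0, -1.0, -0.0], [0.0, 0.0, -1.0]]
contact_force: [-0.2, 0.3, 0.7]
finger_gap: 0.0447
gripper_force: 0.0
time: 2.45
tcp_pos: [0.4769, -0.3158, 0.2229]
tcp_rot: [[1.0, -0.0, 0.001], [-0.0, -1.0, -0.001], [0.001, 0.001, -1.0]]
contact_force: [1.1, -1.1, -0.7]
finger_gap: 0.0014
gripper_force: 0.0
```

```bash
python3 -m crank '[[37,-39,0,0,0,0,0],[37.5,-39,20,0,0,0,0],[0,0,40,0,0,0,0],[0,0,40,0,0,0,0],[0,0,29,0,0,0,0]]'; python3 -m crank '[[0,0,0,0,0,0,0],[0,0,4,0,0,0,0],[0,0,4,0,0,0,0],[0,0,3,0,0,0,0],[0,0,0,0,0,0,0]]'
```

```text
time: 3.08
tcp_pos: [0.5496, -0.2387, 0.0917]
tcp_rot: [[1.0, 0.0, -0.002], [0.0, -1.0, 0.001], [-0.002, -0.001, -1.0]]
contact_force: [1.4, 0.9, 0.2]
finger_gap: 0.0006
gripper_force: 0.0
time: 3.7
tcp_pos: [0.5516, -0.2405, 0.0849]
tcp_rot: [[1.0, -0.001, 0.003], [-0.001, -1.0, -0.003], [0.003, 0.003, -1.0]]
contact_force: [-0.4, -0.7, 4.8]
finger_gap: -0.0
gripper_force: 2.6
```

```bash
python3 -m crank '[[0,0,2,0,0,0,0],[0,0,2,0,0,0,0],[0,0,2,0,0,0,0],[0,0,2,0,0,0,0],[0,0,0,0,0,0,0]]'
```

```text
time: 4.32
tcp_pos: [0.551, -0.2394, 0.0777]
tcp_rot: [[1.0, -0.0, 0.001], [-0.0, -1.0, -0.002], [0.001, 0.002, -1.0]]
contact_force: [-5.8, 2.4, 17.5]
finger_gap: 0.0004
gripper_force: 8.7
```

```bash
python3 -m crank '[[0,0,-25,0,0,0,0],[29,-28,-5,0,0,0,0],[29,-28,0,0,0,0,0],[29,-27,0,0,0,0,0],[0,0,14,0,0,0,0]]';  python3 -m crank '[[0,0,4,0,0,0,0],[0,0,3,0,0,0,0],[0,0,4,0,0,0,0],[0,0,4,0,0,0,0],[0,0,0,0,0,0,0]]'
```

```text
time: 4.95
tcp_pos: [0.6403, -0.1509, 0.0911]
tcp_rot: [[1.0, 0.006, 0.003], [0.006, -1.0, 0.003], [0.003, -0.003, -1.0]]
contact_force: [0.0, 0.8, 0.3]
finger_gap: 0.0003
gripper_force: 0.0
time: 5.58
tcp_pos: [0.6371, -0.1573, 0.0778]
tcp_rot: [[1.0, -0.002, 0.0], [-0.002, -1.0, -0.001], [0.0, 0.001, -1.0]]
contact_force: [-3.3, 1.7, 12.8]
finger_gap: 0.0007
gripper_force: 6.5
```

```bash
python3 -m crank '[[0,0,1,0,0,0,0],[0,0,-26,0,0,0,0],[-27,-29,-5,0,0,0,0],[-27,-29,0,0,0,0,0],[-28,-28,0,0,0,0,0]]';  python3 -m crank '[[0,0,14,0,0,0,0],[0,0,5,0,0,0,0],[0,0,5,0,0,0,0],[0,0,6,0,0,0,0],[0,0,1,0,0,0,0]]'
```

```text
time: 6.2
tcp_pos: [0.5531, -0.0708, 0.1046]
tcp_rot: [[1.0, -0.002, -0.002], [-0.002, -1.0, -0.001], [-0.002, 0.001, -1.0]]
contact_force: [-0.5, 0.2, 0.4]
finger_gap: 0.0003
gripper_force: 0.0
time: 6.82
tcp_pos: [0.5564, -0.0713, 0.0774]
tcp_rot: [[1.0, -0.002, 0.001], [-0.002, -1.0, -0.001], [0.001, 0.001, -1.0]]
contact_force: [-9.7, 1.0, 26.0]
finger_gap: 0.001
gripper_force: 12.9
```

```bash
python3 -m crank '[[0,0,0,0,0,0,0],[0,0,-26,0,0,0,0],[-29,27,-5,0,0,0,0],[-29,27,0,0,0,0,0],[-28,28,0,0,0,0,0]]';  python3 -m crank '[[0,0,14,0,0,0,0],[0,0,5,0,0,0,0],[0,0,5,0,0,0,0],[0,0,6,0,0,0,0],[0,0,1,0,0,0,0]]'
```

```text
time: 7.45
tcp_pos: [0.4682, -0.1544, 0.1049]
tcp_rot: [[1.0, -0.002, -0.001], [-0.002, -1.0, -0.0], [-0.001, 0.0, -1.0]]
contact_force: [0.3, 0.0, -0.5]
finger_gap: 0.0004
gripper_force: 0.0
time: 8.07
tcp_pos: [0.4704, -0.1516, 0.0773]
tcp_rot: [[1.0, 0.001, -0.001], [0.001, -1.0, -0.001], [-0.001, 0.001, -1.0]]
contact_force: [-10.5, 1.4, 29.0]
finger_gap: 0.0002
gripper_force: 14.4
```

Now lift clear and back away, then check.

```bash
python3 -m crank '[[0,0,-30,0,0,0,0],[0,0,-50,0,0,0,0],[0,0,-50,0,0,0,0],[0,40,0,0,0,0,0],[0,40,0,0,0,0,0]]';  python3 -m crank '[[0,45,0,0,0,0,0],[0,45,0,0,0,0,0],[0,45,0,0,0,0,0],[0,45,0,0,0,0,0],[0,0,0,0,0,0,0]]'; python3 m.py c2
```

```text
time: 8.7
tcp_pos: [0.4709, -0.232, 0.205]
tcp_rot: [[1.0, 0.003, 0.002], [0.003, -1.0, -0.001], [0.002, 0.001, -1.0]]
contact_force: [-0.4, 0.2, -0.5]
finger_gap: 0.0007
gripper_force: 0.0
time: 9.32
tcp_pos: [0.4684, -0.4158, 0.2026]
tcp_rot: [[1.0, -0.005, -0.002], [-0.005, -1.0, -0.0], [-0.002, 0.0, -1.0]]
contact_force: [0.1, 0.5, 0.3]
finger_gap: 0.0005
gripper_force: 0.0
top 1694 rect ((551.621826171875, -155.49728393554688), (138.848388671875, 163.91876220703125), 42.58394241333008)
 z pct [0.0648 0.07   0.0728 0.0758 0.0817] mean xy [ 0.5514 -0.1555]
  corner dir 87.6 xy [ 0.5552 -0.0696] n 56 z [0.0689 0.074  0.0799] qmax 0.08951610532321329
  corner dir 177.6 xy [ 0.4657 -0.1519] n 58 z [0.0671 0.0748 0.0805] qmax 0.08892463451316084
  corner dir 267.6 xy [ 0.548  -0.2414] n 60 z [0.068  0.0743 0.0802] qmax 0.08807831373061085
  corner dir 357.6 xy [ 0.6375 -0.1591] n 54 z [0.069  0.0748 0.0799] qmax 0.08906741544745526
scene 1731 rect ((554.4527587890625, -153.43649291992188), (141.25656127929688, 164.0916748046875), 42.60948944091797)
 z pct [0.0665 0.0707 0.0721 0.0742 0.0784] mean xy [ 0.5598 -0.155 ]
  corner dir 87.6 xy [ 0.558  -0.0675] n 60 z [0.0692 0.0744 0.0774] qmax 0.08732752042328046
  corner dir 177.6 xy [ 0.4685 -0.1498] n 58 z [0.0698 0.0738 0.0779] qmax 0.08772273095540678
  corner dir 267.6 xy [ 0.5509 -0.2394] n 69 z [0.0669 0.0737 0.0776] qmax 0.09012290211235725
  corner dir 357.6 xy [ 0.6404 -0.157 ] n 93 z [0.0664 0.0731 0.0775] qmax 0.09108180429922641
```

All four corners now top out at about 78 mm in the scene view (80 mm in the noisier top view), down about 8 mm. The box has not moved.

```bash
python3 -c "
from station import robot
print(robot.hand_in())"
```

```text
the job is handed in; nothing more can be done
None
```

I pressed all four raised corners of the green lid shut, and they were still flat when I checked from both cameras afterwards; the box stayed in place, nothing was picked up, and I handed the job in at about 9.5 s without re-checking the other items.

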